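# Move the jeweller's queue of workholders to the new rack in the same order

### The job

The four workholders in the full rack stand in the order of the customers' jobs, counted from the end with the brass knob. Move them all to the empty rack and keep that order: the holder nearest the brass knob of the old rack goes into the pocket nearest the brass knob of the new rack, and so on, one to a pocket. Each must end standing flat and upright on the pocket's floor; set them down, do not drop or tip them over.

Things in the scene. Friction and masses are not known exactly. Their poses are not given: they have to be found in the camera images.
- old_rack: The full rack. Dark wood, fixed, 66 mm wide, a row of four pockets along its y. Origin: underside, middle of the row. Pocket centres at x = 0, y = +87, +29, -29, -87 mm; 50 x 50 mm inside, cork floor 15 mm and rims (8 mm thick) 20 mm above the bench. Brass knob (20 mm ball, top 40 mm up) on the +y end at y = +132 mm; plain end at y = -120 mm.
- new_rack: The empty rack. Dark wood, fixed, 66 mm wide, a row of four pockets along its y. Origin: underside, middle of the row. Pocket centres at x = 0, y = +87, +29, -29, -87 mm; 50 x 50 mm inside, cork floor 15 mm and rims (8 mm thick) 20 mm above the bench. Brass knob (20 mm ball, top 40 mm up) on the +y end at y = +132 mm; plain end at y = -120 mm.
- holder_round: Dark steel cylinder, 34 mm diameter, 44 mm high, with a round white stone on top (52 mm in all). Origin: centre of the underside, z up; it starts upright in a pocket of the old rack, underside 15 mm above the bench. Loose, about 0.28 kg.
- holder_square: Bright steel block, 32 x 32 mm (sides along its x and y), 44 mm high, with a small square white stone on top (47 mm in all). Origin: centre of the underside, z up; it starts upright in a pocket of the old rack, underside 15 mm above the bench. Loose, about 0.30 kg; sides turned up to 0.2 rad from those of the rack.
- holder_hex: Aluminium hexagonal block, 34 mm across flats (two flats face along its +x and -x), 44 mm high, with a 16 mm brass boss on top (48 mm in all). Origin: centre of the underside, z up; it starts upright in a pocket of the old rack, underside 15 mm above the bench. Loose, about 0.22 kg; turned up to 0.2 rad from the rack's axes.
- holder_ring: Ring stand: dark steel foot 38 mm diameter and 12 mm high, carrying a pale wooden post of 20 mm diameter up to 62 mm, with a 23 mm silver ring on it 50 to 56 mm above the underside. Origin: centre of the underside, z up; it starts upright in a pocket of the old rack, underside 15 mm above the bench. Loose, about 0.16 kg.
- pad_round: Fixed cork pad, 48 x 48 x 3 mm, flooring the old rack's pocket in which holder_round starts (so its position marks that holder's place in the old row; all four pads look alike). Origin: centre of its underside, 12 mm above the bench; axes as the old rack's.
- pad_square: Fixed cork pad, 48 x 48 x 3 mm, flooring the old rack's pocket in which holder_square starts (so its position marks that holder's place in the old row; all four pads look alike). Origin: centre of its underside, 12 mm above the bench; axes as the old rack's.
- pad_hex: Fixed cork pad, 48 x 48 x 3 mm, flooring the old rack's pocket in which holder_hex starts (so its position marks that holder's place in the old row; all four pads look alike). Origin: centre of its underside, 12 mm above the bench; axes as the old rack's.
- pad_ring: Fixed cork pad, 48 x 48 x 3 mm, flooring the old rack's pocket in which holder_ring starts (so its position marks that holder's place in the old row; all four pads look alike). Origin: centre of its underside, 12 mm above the bench; axes as the old rack's.
Mind the look-alikes: they are no part of the job. Leave any green or purple look-alike of the holder_round alone. Leave any pink look-alike of the holder_ring alone.

How it is judged:
By the outcome, as a careful person would: the job done as asked, in the order asked, and still so for the second after the job is handed in, with the robot touching nothing.
It also fails if it takes over 120 s, if anything falls off the work surface, if the arm or the gripper's body presses on something with over 40 N, if the wrist force passes 120 N, or if a joint passes its speed limit or range.

### The arm

A 7-joint arm with a two-finger parallel gripper is mounted at the origin on the work surface. World frame = base frame: x ahead of the robot, y to its left, z up, the work surface at z = 0. Lengths are in mm, angles in rad, forces in N, time in s.
With the tool pointing down it reaches from about 400 to 875 mm from the base axis. Payload 4.4 kg.
Tool frame: the origin (TCP) lies on the centre line of the jaws, within the pads' length; the fingertips stand 25 mm ahead of it and the grasp point (between the pads) lies 6 mm ahead of it (ctrl.finger_overhang is the distance from the TCP to the fingertips, in mm); z points along the fingers, y is the line along which they close (so a half turn about z gives the same grasp; the last joint's range is limited). The gripper opens to 85 mm and grips with 20 to 120 N. Pads are 22 mm wide; open, the fingers measure 114 mm over their backs; the gripper's body (76 mm by 85 mm) begins 54 mm behind the grasp point. The pads swing forward as they close: fully open they stand 13 mm farther back than shut.
Start: joints at [-1.374, 0.628, 0.038, 1.517, -0.027, 0.996, -0.02], TCP at [168.836, 627.704, 256.313] pointing down, gripper open.
Joint ranges: [-3.06, 3.06], [-0.37, 2.12], [-1.25, 1.32], [0.18, 2.47], [-1.1, 4.24], [0.23, 1.98], [-2.94, 2.94]. Speed limits (rad/s): [2.57, 2.57, 3.14, 3.14, 3.14, 3.14, 3.14].

### API

Orientations are given as [roll, pitch, yaw] about the fixed x, y, z axes, in that order (R = Rz(yaw) Ry(pitch) Rx(roll)).
In Python, from cell import ctrl gives the robot as it stands. The module is installed in compiled form; this text tells all that it offers.
- The arm moves only by the tool play_rows, never from a script. Its argument "targets" is a list of rows, each a list of 5 numbers: the closure, from 0 (fully open) to 1 (shut), then the shift along the tool's x, y, z in cm, then the turn about the tool's z in degrees. In form: [[gripper, dx, dy, dz, spin], ...]. A call has 1 to 10 rows; each row is the pose to reach, as a shift and turn from the pose commanded when the call began, along the tool's axes at that moment; what a row does not reach only later rows make up. A row lasts 1/10 s, in which the tool goes at most 50 mm and 8.59 degrees, less where a joint would pass 70% of its speed; a pose out of reach is approached as far as the arm can. A call with a gripper value outside its range is refused whole. The fingers move at their own pace and stop on an object; the grip force is fixed at half the most. Time passes only in rows, so rows that repeat a pose let the fingers close. It gives the time, the measured TCP pose, the force, the opening and the grip force at its end, in the units of the state.
- ctrl.read_state(): the state, without advancing time (a new reading comes with each control period).
- ctrl.get_image(name): name is "side" or "top"; returns (picture, depth): 480x640x3 uint8, red, green, blue; 480x640 float32, mm along the optical axis (not along the pixel's ray), 0 where there is no reading.
- ctrl.calibration(name): a dict with "vfov" (degrees; the focal length in pixels is half the picture's height over the tangent of half this angle, whatever the lens; pixels are square), "cx", "cy" (the principal point, pixels), "k1" (the pictures are not rectified: a ray, as slopes to the right and down, at radius r is drawn at 1 + k1 r^2 times it, then the intrinsics apply), "extrinsics" (4x4, takes a point from camera to world coordinates). Camera axes: x right, y down, z forward; pixel columns grow to the right and rows downward; lengths in mm; the calibration is good to about 2 mm. A picture is of the moment at which its call begins. calibration takes no time and is no camera call.
- ctrl.finish_job(): hands the job in; it is judged then, once.
Trained networks look in the newest picture that a camera, given by its name, has taken for a name from the list of things; names that differ only in an ending like _2 or _b are one class to them, and where a whole thing is asked for, a point or a joint stands for the part that bears it (a point fixed in the world has none). Each returns a list of dicts, best first, with "confidence" (0 to 1); they miss things now and then, are a little off and sometimes report something else, mostly with a low value. They report only what shows in the picture. A call takes as long as a camera call. They do not tell look-alikes from the thing itself.
- ctrl.search_frame(camera, name): "bbox" ([left, top, right, bottom] in pixels, round what is visible of it).
- ctrl.trace(camera, name): "pixels" (480x640 bool, what is visible of it) and "bbox" ([left, top, right, bottom] in pixels, round what is visible of it).
The state is a dict: "clock": time; "qpos": joint angles; "qd": joint speeds; "tau": joint torques, N m; "eef_pos": TCP position; "tool_rot": TCP orientation; "force": force on the tool from outside, world axes, zero at the start; "torque": the same for the moment, N m; "width": finger opening in mm; "gripper_force": force on a finger pad.
Only numpy, scipy, OpenCV 4.12 (cv2) and the standard library are available. Lean on these libraries where they do the work, as an engineer would, in place of code of your own. Each camera call takes 0.05 s, during which the arm holds its last target. There are 200 camera calls.

## Working session

There is one attempt and no reset: what is moved stays moved. The work goes in short steps, Python scripts to look and compute and a tool call to move; the robot and the scene stay as the last step left them, time stands still between calls to the robot, and variables do not carry over. Pictures are saved under pics/ and viewed, at most 14 in all, crops included, and the job is handed in when it is done.

Besides the shell and the picture viewer there is one more tool, called after ">>>" by a JSON object that holds its "method" and its "body", one argument or row to a line. play_rows: Moves the arm, as the interface text tells. Its arguments: {"type":"object","properties":{"targets":{"type":"array"}},"required":["targets"]}

```bash
mkdir -p pics; cat > h.py <<'E'
import numpy as np, cv2
from cell import ctrl
def cal(n):
    c=ctrl.calibration(n); f=240/np.tan(np.radians(c["vfov"])/2)
    K=np.array([[f,0,c["cx"]],[0,f,c["cy"]],[0,0,1.]]); return c,K
def world(n,depth):
    """world xyz for every pixel (480x640x3), nan where no depth"""
    c,K=cal(n); v,u=np.mgrid[0:480,0:640].astype(float)
    d=np.stack([(u-K[0,2])/K[0,0],(v-K[1,2])/K[1,1]],-1); s=d.copy()
    for _ in range(15): s=d/(1+c["k1"]*(s**2).sum(-1,keepdims=True))
    z=np.where(depth>0,depth,np.nan)[...,None]
    p=np.concatenate([s*z,z],-1); E=np.array(c["extrinsics"])
    return p@E[:3,:3].T+E[:3,3]
def snap(n,f):
    im,d=ctrl.get_image(n); cv2.imwrite(f,cv2.cvtColor(im,cv2.COLOR_RGB2BGR)); return im,d,world(n,d)
E
python3 - <<'E'
from h import *
for n in("top","side"):
    im,d,W=snap(n,f"pics/{n}0.png"); np.save(n+"W.npy",W)
    print(n,np.array(ctrl.calibration(n)["extrinsics"])[:3,3],np.isnan(W[...,0]).mean())
    for o in("old_rack","new_rack","holder_round","holder_square","holder_hex","holder_ring"):
        for r in ctrl.trace(n,o)[:4]:
            m=r["pixels"]; P=W[m]; P=P[~np.isnan(P[:,0])]
            if len(P)==0: print(o,'nodepth');continue
            zt=np.percentile(P[:,2],97); T=P[P[:,2]>zt-4]
            print(o,round(r["confidence"],2),np.round(r["bbox"]),"ztop",zt.round(1),"med",np.median(P,0).round(1),"top mid",((T.max(0)+T.min(0))/2).round(1))
s=ctrl.read_state(); print(s["eef_pos"],s["tool_rot"],s["width"],s["clock"])
E
```

```text
top [ 387.82463619   36.83525551 1088.61206627] 0.004000651041666667
old_rack 0.72 [115. 225. 263. 290.] ztop 33.5 med [532.8 249.7  18.8] top mid [518.1 312.1  44.5]
new_rack 0.73 [349. 216. 498. 317.] ztop 23.5 med [ 533.8 -182.2   15.9] top mid [ 539.2 -190.    32.2]
holder_round 0.84 [252. 169. 276. 194.] ztop 52.4 med [666.2 102.8  43.3] top mid [670.4 104.5  51.7]
holder_round 0.79 [230. 231. 254. 249.] ztop 67.7 med [562.8 134.6  60.1] top mid [565.2 136.2  66.7]
holder_round 0.68 [286. 229. 307. 249.] ztop 52.4 med [567.7  42.7  45.1] top mid [569.7  41.1  51.1]
holder_square 0.96 [129. 246. 157. 275.] ztop 63.6 med [521.4 298.3  57.8] top mid [523.3 301.1  62.9]
holder_hex 0.76 [163. 243. 190. 269.] ztop 64.6 med [533.7 246.1  58.5] top mid [535.4 248.5  64.1]
holder_ring 0.83 [170. 316. 196. 336.] ztop 63.5 med [416.  229.4  14. ] top mid [416.8 233.1  63.2]
holder_ring 0.61 [203. 236. 224. 260.] ztop 79.3 med [544.6 189.1  29.1] top mid [548.8 192.9  78.5]
side [502.74990485 702.05904033 776.87068011] 0.0038834635416666666
old_rack 0.69 [268. 281. 344. 456.] ztop 36.3 med 
[... 373 characters left out ...]
[279. 237. 305. 270.] ztop 52.0 med [569.5  53.1  38.6] top mid [569.6  44.5  51.2]
holder_square 0.8 [298. 375. 329. 416.] ztop 63.2 med [521.6 311.8  57.3] top mid [523.1 304.1  62.3]
holder_hex 0.82 [292. 341. 320. 378.] ztop 63.6 med [535.2 258.6  57.1] top mid [535.2 252.   62.8]
holder_hex 0.43 [268. 278. 343. 454.] ztop 36.2 med [529.8 295.2  18.8] top mid [529.7 302.2  46.1]
holder_ring 0.97 [377. 337. 404. 381.] ztop 63.0 med [417.3 242.2  17.9] top mid [416.  235.2  61.9]
holder_ring 0.68 [287. 304. 313. 342.] ztop 78.1 med [547.8 200.6  37.4] top mid [548.6 194.   76.8]
[168.82056996 627.69842394 256.31799913] [ 3.14158828e+00 -5.72591307e-05  2.87876551e+00] 85.76577177421295 0.7
```

View pics/top0.png

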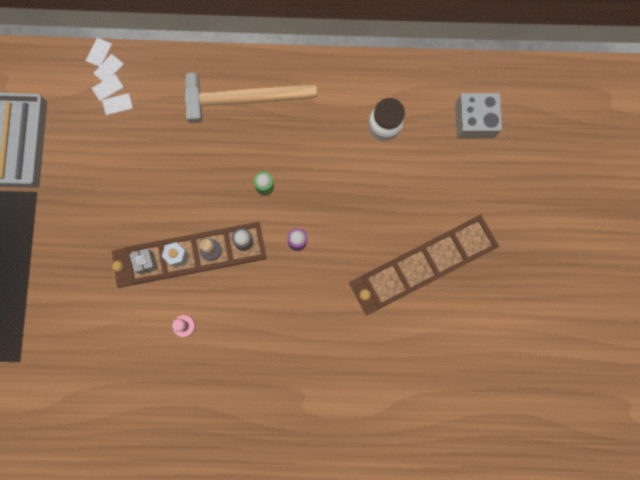

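View pics/side0.png

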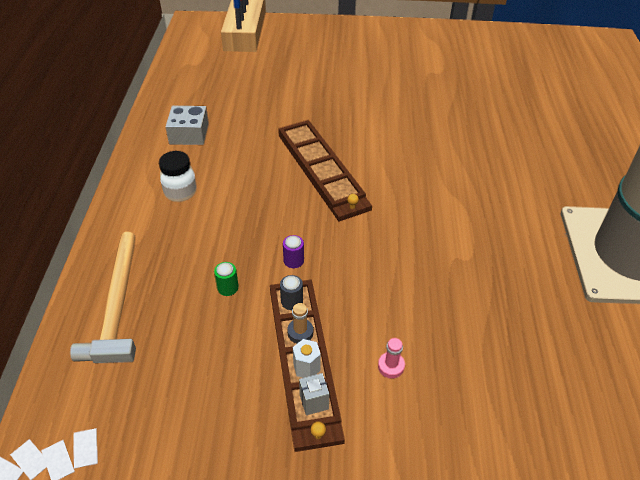

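Both pictures show the old rack's knob at top-view (118,266), with the order from it square (142,261), hex (175,254), ring (208,248), round (242,239). The new rack is empty, its knob at (365,295). The look-alikes are green (264,183), purple (297,239) and pink (183,326).

```bash
cat > meas.py <<'E'
from h import *
import json
res={}
WW={n:np.load(n+"W.npy") for n in("top","side")}; IM={n:cv2.imread(f"pics/{n}0.png") for n in WW}
def rect(P): 
    r=cv2.minAreaRect(P[:,:2].astype(np.float32)); return r
for o,cx,cy in(("old",535,225),("new",533,-185)):
  for n in("top","side"):
    W=WW[n]; I=IM[n].astype(int)
    box=(abs(W[...,0]-cx)<120)&(abs(W[...,1]-cy)<160)
    m=box&(W[...,2]>15.5)&(W[...,2]<24)
    dark=m&(I.sum(-1)<200)
    k=cv2.connectedComponentsWithStats(cv2.dilate(dark.astype(np.uint8),np.ones((3,3))))
    lab=1+np.argmax(k[2][1:,4]); P=W[dark&(k[1]==lab)]
    (c,s,a)=rect(P); s=np.array(s); 
    b=cv2.boxPoints((c,s,a)); e=b[1]-b[0] if np.linalg.norm(b[1]-b[0])>np.linalg.norm(b[2]-b[1]) else b[2]-b[1]
    e=e/np.linalg.norm(e); e=e if e[1]>0 else -e
    L=max(s); plain=np.array(c)-e*L/2
    # knob: z>30, yellow
    kn=box&(W[...,2]>28)&(W[...,2]<42)&(I[...,2]>I[...,0]+70)
    K=W[kn]; q=(K[:,:2]-np.array(c))@e; K=K[q>90]
    print(o,n,"c",np.round(c,1),"size",s.round(1),"phi",np.arctan2(-e[0],e[1]).round(4),"org from plain",(plain+120*e).round(1),"knob",np.median(K,0).round(1),len(K),"org from knob",(np.median(K[:,:2],0)-132*e).round(1))
for n in("top","side"):
  W=WW[n]
  for o,c,z0,z1 in(("square",(523,302),56,61),("hex",(535,250),56,61),("ring",(548,193),72,80),("round",(562,136),56,70)):
    m=(abs(W[...,0]-c[0])<25)&(abs(W[...,1]-c[1])<25)&(W[...,2]>z0)&(W[...,2]<z1)
    P=W[m]; r=rect(P); cc=cv2.minEnclosingCircle(P[:,:2].astype(np.float32))
    print(n,o,len(P),np.round(r[0],1),np.round(r[1],1),round(r[2],1),"circ",np.round(cc[0],1),round(cc[1],1),"mean",P.mean(0).round(1))
I=np.hstack([cv2.resize(IM["top"][220:295,105:275],None,fx=4.6,fy=4.6,interpolation=cv2.INTER_CUBIC)])
J=cv2.resize(IM["side"][275:460,240:360],(195,300),interpolation=cv2.INTER_CUBIC)
cv2.imwrite("pics/crop.png",I)
E
python3 meas.py
```

```text
old top c [496.  284.5] size [0.2 8.7] phi 0.2236 org from plain [470.3 397.2] knob [nan nan nan] 0 org from knob [nan nan]
old side c [543.8 221.1] size [ 66.2 245. ] phi 0.2205 org from plain [544.3 218.7] knob [514.8 352.   36.4] 181 org from knob [543.7 223.2]
new top c [ 593.6 -292.4] size [7.8 0.3] phi -1.0801 org from plain [ 695.9 -237.7] knob [nan nan nan] 0 org from knob [nan nan]
new side c [ 538.  -190.4] size [ 68.8 248.2] phi 0.4956 org from plain [ 539.9 -194. ] knob [476.4 -72.6  36.2] 90 org from knob [ 539.2 -188.7]
top square 246 [523.1 302.2] [32.5 32.2] 19.2 circ [522.6 301.6] 21.7 mean [523.2 301.2  58.7]
top hex 253 [536.4 249.4] [37.9 32.9] 46.8 circ [536.  249.4] 19.2 mean [536.  249.4  58.6]
top ring 109 [548.8 192.2] [18.9 19.9] 3.5 circ [549.1 192.6] 10.7 mean [548.5 192.4  76. ]
top round 291 [565.7 136.4] [31.9 32.4] 48.3 circ [565.3 136.4] 16.8 mean [565.1 136.1  61.9]
side square 411 [522.2 303.6] [33.2 32.7] 19.4 circ [522.7 303.3] 21.8 mean [522.5 304.7  59. ]
side hex 395 [536.  250.2] [34.1 38.4] 16.7 circ [535.8 250.7] 20.0 mean [536.  251.9  58.7]
side ring 147 [548.9 193.9] [19.4 19.9] 39.7 circ [547.8 193.7] 10.7 mean [548.5 194.6  76.5]
side round 349 [565.9 136.8] [34.  33.2] 59.9 circ [565. 137.] 17.8 mean [565.2 139.8  61.7]
  return _methods._mean(a, axis=axis, dtype=dtype,
  ret = um.true_divide(
```

View pics/crop.png

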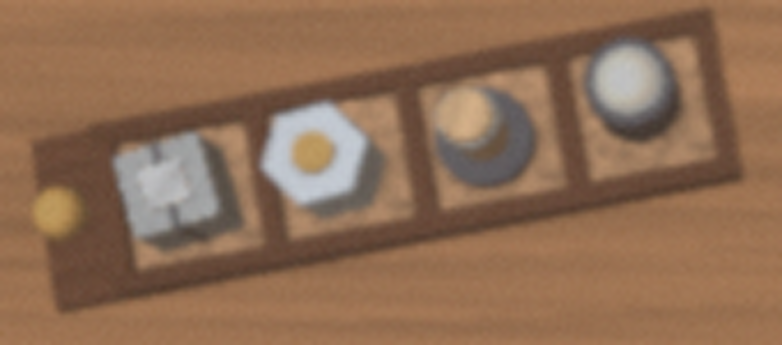

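The crop confirms the order square (165,185), hex (315,152), ring (480,130), round (630,85) from the knob. I'll refine the new rack by height, and plan the first move in the same step.

```bash
cat > new.py <<'E'
from h import *
for o,c in(("old",(544,221)),("new",(539,-191))):
  for n in("top","side"):
    W=np.load(n+"W.npy")
    m=(np.hypot(W[...,0]-c[0],W[...,1]-c[1])<158)&(W[...,2]>11)&(W[...,2]<26)
    k=cv2.connectedComponentsWithStats(m.astype(np.uint8)); m=k[1]==1+np.argmax(k[2][1:,4]); P=W[m]
    r=cv2.minAreaRect(P[:,:2].astype(np.float32)); b=cv2.boxPoints(r)
    e=max((b[1]-b[0],b[2]-b[1]),key=np.linalg.norm); e=e/np.linalg.norm(e); e=e*np.sign(e[1])
    f=np.array([e[1],-e[0]]); 
    q=P[:,:2]-r[0]; t=q@e; w=q@f; rim=P[:,2]>18
    print(o,n,np.round(r[0],1),np.round(r[1],1),"phi",np.arctan2(-e[0],e[1]).round(4),"org(plain)",(np.array(r[0])-e*(max(r[1])/2-120)).round(1),"z rim",np.median(P[rim,2]).round(1))
    # ribs: mean height profile along t within |w|<18
    s=abs(w)<18; h=[np.mean(P[s&(abs(t-x)<1.5),2]) if (s&(abs(t-x)<1.5)).any() else 0 for x in range(-134,136,3)]
    if o=="new": print(np.round(h,0).astype(int))
E
python3 new.py
cat > go.py <<'E'
import sys; from h import *
# usage: go.py x y z yaw(tool) -> shift in cm in tool axes and spin in deg
x,y,z,yw=map(float,sys.argv[1:5]); s=ctrl.read_state(); p=np.array(s["eef_pos"]); a=s["tool_rot"]
d=np.array([x,y,z])-p; t=a[2]
sp=np.degrees((t-yw+np.pi)%(2*np.pi)-np.pi)
print("rot",np.round(a,4),"pos",p.round(1),"->",np.round([(d[0]*np.cos(t)+d[1]*np.sin(t))/10,(d[0]*np.sin(t)-d[1]*np.cos(t))/10,-d[2]/10],2),"spin",sp.round(2),"width",round(s["width"],1))
E
python3 go.py 522.8 302.5 150 1.908
```

```text
old top [541.8 231.2] [ 67.5 263.2] phi 0.2189 org(plain) [544.4 219.9] z rim 20.2
old side [541.2 231.3] [ 66.8 267.2] phi 0.2207 org(plain) [544.2 218. ] z rim 20.1
new top [ 534.4 -184. ] [ 65.9 264.7] phi 0.5014 org(plain) [ 540.4 -194.9] z rim 20.2
[ 0 19 20 19 16 15 15 15 15 15 15 15 14 15 14 15 15 15 15 15 18 20 19 17
 15 15 16 15 15 15 15 15 15 15 15 15 15 15 15 16 20 20 17 14 15 14 15 15
 15 16 15 15 15 15 15 15 15 15 15 20 20 19 15 15 15 15 16 15 15 15 15 15
 15 15 14 15 14 15 18 20 19 16 13 12 12 13 13 13 13 13]
new side [ 533.6 -183. ] [ 69.4 268.8] phi 0.4956 org(plain) [ 540.5 -195.7] z rim 20.3
[17 17 18 18 18 16 16 15 16 16 16 16 15 16 16 16 16 16 16 18 20 20 18 18
 16 15 16 16 15 15 15 15 15 16 15 16 16 16 17 19 20 19 18 18 16 15 16 15
 16 16 15 16 16 15 15 16 15 16 19 20 20 18 18 16 15 15 16 15 15 16 15 16
 16 16 15 15 16 18 19 20 18 17 14 12 13 14 15 13 14 13]
rot [ 3.1416e+00 -1.0000e-04  2.8788e+00] pos [168.8 627.7 256.3] -> [-42.63 -22.21  10.63] spin 55.62 width 85.8
```

>>> {"method": "play_rows", "body": {
  "targets": [
    [0,-42.6,-22.2,10.6,55.6],
    [0,-42.6,-22.2,10.6,55.6],
    [0,-42.6,-22.2,10.6,55.6],
    [0,-42.6,-22.2,10.6,55.6],
    [0,-42.6,-22.2,10.6,55.6],
    [0,-42.6,-22.2,10.6,55.6],
    [0,-42.6,-22.2,10.6,55.6],
    [0,-42.6,-22.2,10.6,55.6],
    [0,-42.6,-22.2,10.6,55.6],
    [0,-42.6,-22.2,10.6,55.6]
  ]
}}

```text
clock: 1.7
eef_pos: [524.6, 300.2, 149.9]
tool_rot: [3.141, 0.001, 1.907]
force: [0.6, 0.5, 1.1]
width: 85.4
gripper_force: 0.0
```

```bash
python3 go.py 522.8 302.5 150 1.908; python3 go.py 522.8 302.5 50 1.908
```

```text
rot [3.1410e+00 8.0000e-04 1.9068e+00] pos [524.6 300.2 149.9] -> [ 0.27 -0.09 -0.01] spin -0.07 width 85.4
rot [3.1410e+00 8.0000e-04 1.9068e+00] pos [524.6 300.2 149.9] -> [ 0.27 -0.09  9.99] spin -0.07 width 85.4
```

>>> {"method": "play_rows", "body": {
  "targets": [
    [0,0,0,0,0],
    [0,0,0,4,0],
    [0,0,0,7,0],
    [0,0,0,9,0],
    [0,0,0,10,0],
    [0,0,0,10,0]
  ]
}}

```text
clock: 2.3
eef_pos: [521.6, 302.6, 49.2]
tool_rot: [-3.139, 0.0, 1.909]
force: [0.3, 0.0, -0.1]
width: 85.3
gripper_force: 0.0
```

>>> {"method": "play_rows", "body": {
  "targets": [
    [0.4,0,0,0,0],
    [0.4,0,0,0,0],
    [1,0,0,0,0],
    [1,0,0,0,0],
    [1,0,0,0,0],
    [1,0,0,0,0],
    [1,0,0,0,0],
    [1,0,0,0,0]
  ]
}}

```text
clock: 3.1
eef_pos: [523.2, 303.0, 51.4]
tool_rot: [3.14, -0.001, 1.908]
force: [0.6, -0.4, 5.4]
width: 31.3
gripper_force: 60.5
```

>>> {"method": "play_rows", "body": {
  "targets": [
    [1,0,0,-1,0],
    [1,0,0,-4,0],
    [1,0,0,-8,0],
    [1,0,0,-10,0],
    [1,0,0,-10,0]
  ]
}}

```text
clock: 3.6
eef_pos: [524.3, 303.5, 153.6]
tool_rot: [3.136, -0.001, 1.908]
force: [0.3, 0.4, -3.1]
width: 31.6
gripper_force: 60.2
```

```bash
python3 go.py 498.6 -118.4 150 2.07;python3 - <<'E'
from cell import ctrl; s=ctrl.read_state(); print(s["force"],s["gripper_force"])
E
```

```text
rot [ 3.1355e+00 -1.3000e-03  1.9082e+00] pos [524.3 303.5 153.6] -> [-38.96 -16.39   0.36] spin -9.27 width 31.6
[ 0.33658756  0.44321719 -3.14214089] 60.231220722198486
```

>>> {"method": "play_rows", "body": {
  "targets": [
    [1,-3,-1.2,0,-1],
    [1,-8,-3.3,0,-2],
    [1,-13,-5.4,0,-3],
    [1,-18,-7.5,0,-4],
    [1,-23,-9.6,0,-5],
    [1,-28,-11.7,0,-6],
    [1,-33,-13.7,0,-8],
    [1,-37,-15.4,0,-9],
    [1,-38.9,-16.3,0,-9.3],
    [1,-38.9,-16.3,0,-9.3]
  ]
}}

```text
clock: 4.6
eef_pos: [495.3, -126.2, 149.3]
tool_rot: [-3.138, 0.002, 2.06]
force: [0.2, -0.2, -3.4]
width: 30.7
gripper_force: 60.2
```

>>> {"method": "play_rows", "body": {
  "targets": [
    [1,0,0,0,0],
    [1,0,0,0,0],
    [1,0,0,0,0]
  ]
}}

```text
clock: 4.9
eef_pos: [497.5, -116.4, 149.8]
tool_rot: [-3.141, -0.001, 2.074]
force: [0.1, 0.3, -3.4]
width: 31.6
gripper_force: 60.2
```

```bash
python3 go.py 498.6 -118.4 50 2.07
```

```text
rot [-3.1412e+00 -1.4000e-03  2.0737e+00] pos [ 497.5 -116.4  149.8] -> [-0.23 -0.    9.98] spin 0.21 width 31.6
```

>>> {"method": "play_rows", "body": {
  "targets": [
    [1,0,0,0,0],
    [1,0,0,0,0],
    [1,0,0,3,0],
    [1,0,0,6,0],
    [1,0,0,8,0],
    [1,0,0,8.5,0],
    [1,0,0,9,0],
    [1,0,0,9.5,0],
    [1,0,0,9.7,0],
    [1,0,0,9.7,0]
  ]
}}

```text
clock: 5.9
eef_pos: [497.9, -118.4, 53.7]
tool_rot: [3.141, 0.0, 2.071]
force: [-0.4, -0.7, -3.5]
width: 31.1
gripper_force: 60.1
```

>>> {"method": "play_rows", "body": {
  "targets": [
    [1,0,0,0.2,0],
    [1,0,0,0.2,0],
    [1,0,0,0.3,0],
    [1,0,0,0.3,0]
  ]
}}

```text
clock: 6.3
eef_pos: [497.7, -118.4, 51.4]
tool_rot: [3.141, 0.0, 2.071]
force: [-1.6, -0.2, 8.1]
width: 31.3
gripper_force: 61.5
```

>>> {"method": "play_rows", "body": {
  "targets": [
    [0.6,0,0,-0.1,0],
    [0.5,0,0,-0.1,0],
    [0.3,0,0,-0.1,0],
    [0,0,0,-0.1,0],
    [0,0,0,-0.1,0],
    [0,0,0,-0.1,0],
    [0,0,0,-3,0],
    [0,0,0,-7,0],
    [0,0,0,-10,0],
    [0,0,0,-10,0]
  ]
}}

```text
clock: 7.3
eef_pos: [500.0, -119.0, 153.9]
tool_rot: [3.136, 0.005, 2.071]
force: [0.9, -0.0, -0.1]
width: 85.2
gripper_force: 0.0
```

>>> {"method": "play_rows", "body": {
  "targets": [
    [0,0,0,0,0],
    [0,0,0,0,0],
    [0,0,0,0,0],
    [0,0,0,0,0],
    [0,0,0,0,0]
  ]
}}

```text
clock: 7.8
eef_pos: [497.2, -118.3, 149.6]
tool_rot: [-3.141, -0.001, 2.071]
force: [0.4, 0.1, -0.1]
width: 85.5
gripper_force: 0.0
```

```bash
python3 go.py 536 249.8 150 1.862; python3 - <<'E'
from h import *
im,d,W=snap("top","pics/t1.png")
m=(abs(W[...,0]-498)<24)&(abs(W[...,1]+118)<24)&(W[...,2]>50)&(W[...,2]<66); print(m.sum(),W[m].mean(0) if m.any() else 0)
cv2.imwrite("pics/t1c.png",cv2.resize(cv2.imread("pics/t1.png")[190:330,100:510],None,fx=1.9,fy=1.9))
E
```

```text
rot [-3.1405e+00 -8.0000e-04  2.0706e+00] pos [ 497.2 -118.3  149.6] -> [30.45 21.05 -0.04] spin 11.95 width 85.5
185 [ 492.87331264 -112.3584422    58.96953921]
```

View pics/t1c.png

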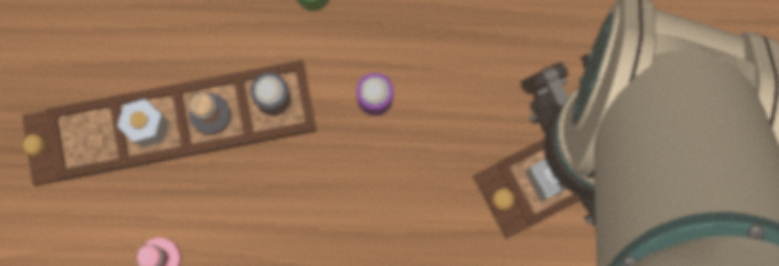

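The square stands in the new rack's knob pocket (545,180 in the crop, partly hidden by the arm), and the old rack's other three are undisturbed. The hex is next.

>>> {"method": "play_rows", "body": {
  "targets": [
    [0,3,2.1,0,1],
    [0,7,4.8,0,2],
    [0,11,7.6,0,4],
    [0,15,10.4,0,6],
    [0,19,13.1,0,7],
    [0,23,15.9,0,9],
    [0,27,18.7,0,11],
    [0,29.5,20.4,0,12],
    [0,30.4,21,0,12],
    [0,30.4,21,0,12]
  ]
}}

```text
clock: 8.85
eef_pos: [535.7, 250.5, 149.8]
tool_rot: [-3.141, -0.0, 1.865]
force: [0.3, -0.8, -0.1]
width: 85.8
gripper_force: 0.0
```

>>> {"method": "play_rows", "body": {
  "targets": [
    [0,0,0,0,0],
    [0,0,0,0,0],
    [0,0,0,0,0],
    [0,0,0,0,0],
    [0,0,0,0,0],
    [0,0,0,0,0]
  ]
}}

```text
clock: 9.45
eef_pos: [536.2, 248.8, 150.4]
tool_rot: [3.142, -0.0, 1.861]
force: [1.0, -0.5, -0.2]
width: 85.3
gripper_force: 0.0
```

```bash
python3 go.py 536 249.8 50.5 1.862
```

```text
rot [ 3.1416e+00 -1.0000e-04  1.8608e+00] pos [536.2 248.8 150.4] -> [0.1  0.01 9.99] spin -0.07 width 85.3
```

>>> {"method": "play_rows", "body": {
  "targets": [
    [0,0.1,0,3,0],
    [0,0.1,0,6,0],
    [0,0.1,0,8.5,0],
    [0,0.1,0,9.5,0],
    [0,0.1,0,9.9,0],
    [0,0.1,0,9.9,0],
    [0.4,0.1,0,9.9,0],
    [0.4,0.1,0,9.9,0]
  ]
}}

```text
clock: 10.25
eef_pos: [536.7, 250.4, 52.5]
tool_rot: [3.139, -0.0, 1.861]
force: [-0.5, 0.5, 0.7]
width: 58.9
gripper_force: 0.0
```

>>> {"method": "play_rows", "body": {
  "targets": [
    [1,0,0,0,0],
    [1,0,0,0,0],
    [1,0,0,0,0],
    [1,0,0,0,0],
    [1,0,0,0,0],
    [1,0,0,0,0]
  ]
}}

```text
clock: 10.85
eef_pos: [536.4, 250.3, 52.2]
tool_rot: [3.14, -0.0, 1.861]
force: [-0.2, 0.4, 5.0]
width: 33.0
gripper_force: 60.5
```

>>> {"method": "play_rows", "body": {
  "targets": [
    [1,0,0,-1,0],
    [1,0,0,-4,0],
    [1,0,0,-8,0],
    [1,0,0,-10,0],
    [1,0,0,-10,0],
    [1,0,0,-10,0],
    [1,0,0,-10,0],
    [1,0,0,-10,0]
  ]
}}

```text
clock: 11.65
eef_pos: [534.9, 249.6, 149.8]
tool_rot: [-3.139, 0.0, 1.861]
force: [0.5, 0.4, -0.7]
width: 33.0
gripper_force: 59.9
```

```bash
python3 go.py 526.3 -169.3 150 2.07
```

```text
rot [-3.1386e+00  5.0000e-04  1.8612e+00] pos [534.9 249.6 149.8] -> [-3.989e+01 -1.282e+01 -2.000e-02] spin -11.96 width 33.0
```

>>> {"method": "play_rows", "body": {
  "targets": [
    [1,-3,-1,0,-1],
    [1,-8,-2.6,0,-2],
    [1,-13,-4.2,0,-4],
    [1,-18,-5.8,0,-5],
    [1,-23,-7.4,0,-7],
    [1,-28,-9.1,0,-8],
    [1,-33,-10.7,0,-10],
    [1,-37,-12,0,-11],
    [1,-39.5,-12.8,0,-12],
    [1,-39.9,-12.9,0,-12]
  ]
}}

```text
clock: 12.65
eef_pos: [525.0, -176.1, 150.5]
tool_rot: [-3.139, 0.003, 2.062]
force: [-1.1, -0.7, -2.8]
width: 33.2
gripper_force: 60.0
```

>>> {"method": "play_rows", "body": {
  "targets": [
    [1,0,0,0,0],
    [1,0,0,0,0],
    [1,0,0,0,0],
    [1,0,0,0,0],
    [1,0,0,0,0],
    [1,0,0,0,0]
  ]
}}

```text
clock: 13.25
eef_pos: [526.7, -168.6, 151.3]
tool_rot: [3.142, -0.0, 2.072]
force: [-0.4, -0.0, -1.3]
width: 33.0
gripper_force: 60.0
```

```bash
python3 go.py 526.3 -169.3 52 2.07; python3 -c "
from cell import ctrl;s=ctrl.read_state();print(s['force'],s['gripper_force'])"
```

```text
rot [ 3.1415 -0.      2.0717] pos [ 526.7 -168.6  151.3] -> [-0.04 -0.07  9.93] spin 0.1 width 33.0
[-0.39609814 -0.01693122 -1.31471107] 59.97909228899516
```

>>> {"method": "play_rows", "body": {
  "targets": [
    [1,0,0,3,0],
    [1,0,0,6,0],
    [1,0,0,8,0],
    [1,0,0,8.6,0],
    [1,0,0,9.2,0],
    [1,0,0,9.6,0],
    [1,0,0,9.7,0],
    [1,0,0,9.8,0],
    [1,0,0,9.8,0],
    [1,0,0,9.8,0]
  ]
}}

```text
clock: 14.25
eef_pos: [526.8, -169.2, 53.7]
tool_rot: [3.141, 0.0, 2.071]
force: [0.5, -0.4, -2.1]
width: 33.0
gripper_force: 60.1
```

>>> {"method": "play_rows", "body": {
  "targets": [
    [1,0,0,0.1,0],
    [1,0,0,0.2,0],
    [1,0,0,0.2,0]
  ]
}}

```text
clock: 14.55
eef_pos: [526.8, -169.3, 52.2]
tool_rot: [3.141, 0.0, 2.071]
force: [-0.1, 0.7, 7.0]
width: 33.0
gripper_force: 61.1
```

Contact, so I release, then go on to the ring.

>>> {"method": "play_rows", "body": {
  "targets": [
    [0.6,0,0,-0.1,0],
    [0.5,0,0,-0.1,0],
    [0.3,0,0,-0.1,0],
    [0,0,0,-0.1,0],
    [0,0,0,-0.1,0],
    [0,0,0,-0.1,0],
    [0,0,0,-3,0],
    [0,0,0,-7,0],
    [0,0,0,-10,0],
    [0,0,0,-10,0]
  ]
}}

```text
clock: 15.55
eef_pos: [529.1, -170.1, 155.2]
tool_rot: [3.136, 0.006, 2.071]
force: [0.5, -0.9, 0.8]
width: 85.3
gripper_force: 0.0
```

>>> {"method": "play_rows", "body": {
  "targets": [
    [0,0,0,0,0],
    [0,0,0,0,0],
    [0,0,0,0,0],
    [0,0,0,0,0],
    [0,0,0,0,0]
  ]
}}

```text
clock: 16.05
eef_pos: [526.2, -169.1, 150.6]
tool_rot: [-3.141, -0.001, 2.071]
force: [-0.6, -0.1, 0.4]
width: 85.3
gripper_force: 0.0
```

```bash
python3 go.py 548.7 193.2 160 1.79
```

```text
rot [-3.1406e+00 -9.0000e-04  2.0707e+00] pos [ 526.2 -169.1  150.6] -> [30.72 19.34 -0.94] spin 16.08 width 85.3
```

>>> {"method": "play_rows", "body": {
  "targets": [
    [0,3,1.9,-0.9,1],
    [0,7,4.4,-0.9,3],
    [0,11,6.9,-0.9,5],
    [0,15,9.4,-0.9,7],
    [0,19,12,-0.9,9],
    [0,23,14.5,-0.9,11],
    [0,27,17,-0.9,13],
    [0,29.7,18.7,-0.9,15],
    [0,30.7,19.3,-0.9,16],
    [0,30.7,19.3,-0.9,16]
  ]
}}

```text
clock: 17.05
eef_pos: [548.2, 195.9, 159.7]
tool_rot: [-3.141, -0.001, 1.796]
force: [0.3, -0.7, 0.2]
width: 85.4
gripper_force: 0.0
```

>>> {"method": "play_rows", "body": {
  "targets": [
    [0,0,0,0,0],
    [0,0,0,0,0],
    [0,0,0,0,0],
    [0,0,0,0,0],
    [0,0,0,0,0],
    [0,0,0,0,0]
  ]
}}

```text
clock: 17.65
eef_pos: [548.8, 192.5, 160.4]
tool_rot: [3.142, -0.0, 1.791]
force: [0.8, 0.7, 0.5]
width: 85.2
gripper_force: 0.0
```

```bash
python3 go.py 548.7 193.2 73 1.79
```

```text
rot [ 3.1415e+00 -1.0000e-04  1.7910e+00] pos [548.8 192.5 160.4] -> [0.08 0.   8.74] spin 0.06 width 85.2
```

>>> {"method": "play_rows", "body": {
  "targets": [
    [0,0,0,3,0],
    [0,0,0,6,0],
    [0,0,0,8,0],
    [0,0,0,8.7,0],
    [0,0,0,8.7,0],
    [0,0,0,8.7,0],
    [0.4,0,0,8.7,0],
    [0.6,0,0,8.7,0]
  ]
}}

```text
clock: 18.45
eef_pos: [549.4, 193.0, 74.4]
tool_rot: [3.14, -0.0, 1.791]
force: [-0.0, -0.7, 0.2]
width: 59.1
gripper_force: 0.0
```

>>> {"method": "play_rows", "body": {
  "targets": [
    [1,0,0,0,0],
    [1,0,0,0,0],
    [1,0,0,0,0],
    [1,0,0,0,0],
    [1,0,0,0,0],
    [1,0,0,0,0]
  ]
}}

```text
clock: 19.05
eef_pos: [549.1, 192.8, 73.7]
tool_rot: [3.141, -0.0, 1.791]
force: [-0.4, -0.5, 5.1]
width: 19.7
gripper_force: 58.5
```

>>> {"method": "play_rows", "body": {
  "targets": [
    [1,0,0,-1,0],
    [1,0,0,-3,0],
    [1,0,0,-6,0],
    [1,0,0,-8,0],
    [1,0,0,-9,0],
    [1,0,0,-9,0],
    [1,0,0,-9,0],
    [1,0,0,-9,0]
  ]
}}

```text
clock: 19.85
eef_pos: [547.8, 192.5, 162.0]
tool_rot: [-3.139, 0.0, 1.792]
force: [-0.5, 0.3, -0.8]
width: 19.7
gripper_force: 58.7
```

```bash
python3 go.py 554.1 -220.3 163 2.07; python3 - <<'E'
from h import *
im,d,W=snap("side","pics/s2.png")
cv2.imwrite("pics/s2c.png",cv2.resize(cv2.imread("pics/s2.png")[100:460,200:460],None,fx=1.6,fy=1.6))
E
```

```text
rot [-3.1390e+00  3.0000e-04  1.7916e+00] pos [547.8 192.5 162. ] -> [-40.42  -8.43  -0.1 ] spin -15.95 width 19.7
```

View pics/s2c.png

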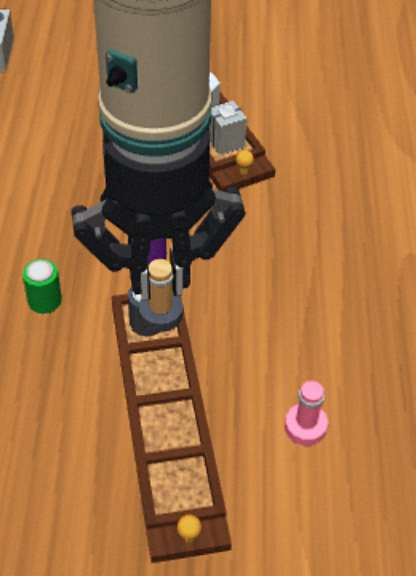

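The ring stand is held upright at (160,285) in the crop and clear of the rack. Carrying on.

>>> {"method": "play_rows", "body": {
  "targets": [
    [1,-2.5,-0.5,0,-1],
    [1,-7,-1.5,0,-3],
    [1,-12,-2.5,0,-5],
    [1,-17,-3.6,0,-7],
    [1,-22,-4.6,0,-9],
    [1,-27,-5.7,0,-11],
    [1,-32,-6.7,0,-13],
    [1,-37,-7.7,0,-15],
    [1,-39.5,-8.3,0,-16],
    [1,-40.4,-8.5,0,-16]
  ]
}}

```text
clock: 20.9
eef_pos: [552.6, -226.2, 162.5]
tool_rot: [-3.139, 0.002, 2.064]
force: [-0.0, -0.6, -1.2]
width: 20.1
gripper_force: 58.7
```

>>> {"method": "play_rows", "body": {
  "targets": [
    [1,0,0,0,0],
    [1,0,0,0,0],
    [1,0,0,0,0],
    [1,0,0,0,0],
    [1,0,0,0,0],
    [1,0,0,0,0],
    [1,0,0,0,0]
  ]
}}

```text
clock: 21.6
eef_pos: [554.3, -219.8, 163.3]
tool_rot: [3.142, -0.0, 2.071]
force: [-0.2, -0.3, -2.1]
width: 19.9
gripper_force: 58.7
```

```bash
python3 go.py 554.1 -220.3 73.7 2.07
```

```text
rot [ 3.1416 -0.      2.0711] pos [ 554.3 -219.8  163.3] -> [-0.04 -0.04  8.96] spin 0.07 width 19.9
```

>>> {"method": "play_rows", "body": {
  "targets": [
    [1,0,0,3,0],
    [1,0,0,5.5,0],
    [1,0,0,7,0],
    [1,0,0,8,0],
    [1,0,0,8.4,0],
    [1,0,0,8.6,0],
    [1,0,0,8.7,0],
    [1,0,0,8.7,0],
    [1,0,0,8.8,0],
    [1,0,0,8.8,0]
  ]
}}

```text
clock: 22.6
eef_pos: [554.4, -220.1, 75.6]
tool_rot: [3.141, 0.0, 2.071]
force: [0.5, 0.0, -1.1]
width: 19.7
gripper_force: 58.7
```

>>> {"method": "play_rows", "body": {
  "targets": [
    [1,0,0,0.1,0],
    [1,0,0,0.2,0],
    [1,0,0,0.2,0]
  ]
}}

```text
clock: 22.9
eef_pos: [554.6, -220.1, 73.8]
tool_rot: [3.141, 0.001, 2.071]
force: [0.1, 0.7, 3.1]
width: 20.0
gripper_force: 59.1
```

Contact. I release, retract and head for the round holder.

>>> {"method": "play_rows", "body": {
  "targets": [
    [0.7,0,0,0,0],
    [0.6,0,0,0,0],
    [0.3,0,0,0,0],
    [0,0,0,0,0],
    [0,0,0,0,0],
    [0,0,0,0,0],
    [0,0,0,-3,0],
    [0,0,0,-6,0],
    [0,0,0,-8.8,0],
    [0,0,0,-8.8,0]
  ]
}}

```text
clock: 23.9
eef_pos: [556.6, -221.1, 165.1]
tool_rot: [3.137, 0.006, 2.07]
force: [0.9, -0.6, -0.2]
width: 85.2
gripper_force: 0.0
```

>>> {"method": "play_rows", "body": {
  "targets": [
    [0,0,0,0,0],
    [0,0,0,0,0],
    [0,0,0,0,0],
    [0,0,0,0,0],
    [0,0,0,0,0]
  ]
}}

```text
clock: 24.4
eef_pos: [553.9, -220.0, 160.6]
tool_rot: [-3.141, -0.001, 2.071]
force: [-0.3, -1.1, -0.1]
width: 85.5
gripper_force: 0.0
```

```bash
python3 go.py 565.3 136.6 155 1.79
```

```text
rot [-3.1407e+00 -9.0000e-04  2.0707e+00] pos [ 553.9 -220.   160.6] -> [30.75 18.09  0.56] spin 16.08 width 85.5
```

>>> {"method": "play_rows", "body": {
  "targets": [
    [0,3,1.8,0,1],
    [0,7,4.1,0,3],
    [0,11,6.5,0,5],
    [0,15,8.8,0,7],
    [0,19,11.2,0,9],
    [0,23,13.5,0,11],
    [0,27,15.9,0,13],
    [0,29.7,17.5,0.3,15],
    [0,30.7,18.1,0.6,16],
    [0,30.7,18.1,0.6,16]
  ]
}}

```text
clock: 25.4
eef_pos: [565.4, 137.9, 154.5]
tool_rot: [-3.14, -0.0, 1.795]
force: [-0.1, -0.5, 0.3]
width: 85.4
gripper_force: 0.0
```

>>> {"method": "play_rows", "body": {
  "targets": [
    [0,0,0,0,0],
    [0,0,0,0,0],
    [0,0,0,0,0],
    [0,0,0,0,0],
    [0,0,0,0,0],
    [0,0,0,0,0]
  ]
}}

```text
clock: 26.0
eef_pos: [566.0, 135.9, 155.4]
tool_rot: [3.142, -0.0, 1.791]
force: [0.1, -0.1, 0.3]
width: 85.1
gripper_force: 0.0
```

```bash
python3 go.py 565.3 136.6 50.5 1.79
```

```text
rot [ 3.1415e+00 -1.0000e-04  1.7910e+00] pos [566.  135.9 155.4] -> [ 0.09 -0.05 10.49] spin 0.06 width 85.1
```

>>> {"method": "play_rows", "body": {
  "targets": [
    [0,0,0,3,0],
    [0,0,0,6,0],
    [0,0,0,8.5,0],
    [0,0,0,10,0],
    [0,0,0,10.4,0],
    [0,0,0,10.4,0],
    [0,0,0,10.4,0],
    [0.4,0,0,10.4,0],
    [0.5,0,0,10.4,0]
  ]
}}

```text
clock: 26.9
eef_pos: [566.5, 136.3, 52.3]
tool_rot: [3.14, -0.0, 1.792]
force: [-0.5, -0.3, 0.8]
width: 59.0
gripper_force: 0.0
```

>>> {"method": "play_rows", "body": {
  "targets": [
    [1,0,0,0,0],
    [1,0,0,0,0],
    [1,0,0,0,0],
    [1,0,0,0,0],
    [1,0,0,0,0],
    [1,0,0,0,0]
  ]
}}

```text
clock: 27.5
eef_pos: [566.4, 136.3, 51.9]
tool_rot: [3.141, -0.0, 1.791]
force: [-1.2, 0.4, 5.9]
width: 32.6
gripper_force: 59.3
```

>>> {"method": "play_rows", "body": {
  "targets": [
    [1,0,0,-1,0],
    [1,0,0,-4,0],
    [1,0,0,-8,0],
    [1,0,0,-10.5,0],
    [1,0,0,-10.5,0],
    [1,0,0,-10.5,0],
    [1,0,0,-10.5,0],
    [1,0,0,-10.5,0]
  ]
}}

```text
clock: 28.3
eef_pos: [564.8, 135.9, 154.8]
tool_rot: [-3.138, 0.0, 1.791]
force: [-0.9, -0.1, -2.7]
width: 32.6
gripper_force: 60.0
```

```bash
python3 go.py 581.8 -271.2 156 2.07
```

```text
rot [-3.1384e+00  1.0000e-04  1.7914e+00] pos [564.8 135.9 154.8] -> [-40.1   -7.26  -0.12] spin -15.96 width 32.6
```

>>> {"method": "play_rows", "body": {
  "targets": [
    [1,-2.5,-0.5,0,-1],
    [1,-7,-1.3,0,-3],
    [1,-12,-2.2,0,-5],
    [1,-17,-3.1,0,-7],
    [1,-22,-4,0,-9],
    [1,-27,-4.9,0,-11],
    [1,-32,-5.9,0,-13],
    [1,-37,-6.8,0,-15],
    [1,-39.5,-7.2,0,-16],
    [1,-40.1,-7.3,0,-16]
  ]
}}

```text
clock: 29.3
eef_pos: [580.3, -278.0, 155.0]
tool_rot: [-3.138, 0.002, 2.063]
force: [-0.3, -0.4, -2.8]
width: 32.6
gripper_force: 60.0
```

>>> {"method": "play_rows", "body": {
  "targets": [
    [1,0,0,0,0],
    [1,0,0,0,0],
    [1,0,0,0,0],
    [1,0,0,0,0],
    [1,0,0,0,0],
    [1,0,0,0,0],
    [1,0,0,0,0]
  ]
}}

```text
clock: 30.0
eef_pos: [582.6, -270.9, 156.4]
tool_rot: [3.142, 0.0, 2.071]
force: [0.2, -0.8, -2.7]
width: 32.7
gripper_force: 60.0
```

```bash
python3 go.py 581.8 -271.2 51.9 2.07
```

```text
rot [3.1415 0.     2.0711] pos [ 582.6 -270.9  156.4] -> [ 1.000e-02 -8.000e-02  1.045e+01] spin 0.06 width 32.7
```

>>> {"method": "play_rows", "body": {
  "targets": [
    [1,0,-0.1,3,0],
    [1,0,-0.1,6,0],
    [1,0,-0.1,8,0],
    [1,0,-0.1,9.2,0],
    [1,0,-0.1,9.8,0],
    [1,0,-0.1,10.1,0],
    [1,0,-0.1,10.2,0],
    [1,0,-0.1,10.2,0],
    [1,0,-0.1,10.3,0],
    [1,0,-0.1,10.3,0]
  ]
}}

```text
clock: 31.0
eef_pos: [581.8, -271.7, 53.8]
tool_rot: [3.141, 0.001, 2.071]
force: [-0.1, 0.0, -2.0]
width: 32.5
gripper_force: 60.0
```

>>> {"method": "play_rows", "body": {
  "targets": [
    [1,0,0,0.1,0],
    [1,0,0,0.2,0],
    [1,0,0,0.2,0]
  ]
}}

```text
clock: 31.3
eef_pos: [581.8, -271.7, 52.0]
tool_rot: [3.141, 0.0, 2.071]
force: [-2.2, 1.2, 4.0]
width: 32.6
gripper_force: 60.8
```

>>> {"method": "play_rows", "body": {
  "targets": [
    [0.6,0,0,0,0],
    [0.5,0,0,0,0],
    [0.3,0,0,0,0],
    [0,0,0,0,0],
    [0,0,0,0,0],
    [0,0,0,0,0],
    [0,0,0,-3,0],
    [0,0,0,-7,0],
    [0,0,0,-12,0],
    [0,0,0,-12,0]
  ]
}}

```text
clock: 32.3
eef_pos: [585.7, -273.9, 178.4]
tool_rot: [3.134, 0.011, 2.07]
force: [1.1, -1.0, 0.0]
width: 85.6
gripper_force: 0.0
```

>>> {"method": "play_rows", "body": {
  "targets": [
    [0,4,2,0,0],
    [0,8,4,0,0],
    [0,12,6,0,0],
    [0,16,8,0,0],
    [0,20,10,0,0],
    [0,24,12,0,0],
    [0,28,14,0,0],
    [0,32,16,0,0],
    [0,34,17,0,0],
    [0,34,17,0,0]
  ]
}}

```text
clock: 33.3
eef_pos: [567.1, 114.0, 170.9]
tool_rot: [3.141, -0.003, 2.078]
force: [0.1, -0.4, 0.4]
width: 85.3
gripper_force: 0.0
```

```bash
python3 - <<'E'
from h import *
I=[]
for n in("top","side"):
    im,d,W=snap(n,f"pics/{n}9.png")
    for k,(x,y) in dict(sq=(498.6,-118.4),hex=(526.3,-169.3),ring=(554.1,-220.3),rnd=(581.8,-271.2)).items():
        m=(np.hypot(W[...,0]-x,W[...,1]-y)<25)&(W[...,2]>52)&(W[...,2]<90); P=W[m]
        if len(P): c,r=cv2.minEnclosingCircle(P[:,:2].astype(np.float32)); t=np.percentile(P[:,2],95); print(n,k,len(P),"off",np.round([c[0]-x,c[1]-y],1),round(r,1),"ztop",t.round(1))
    B=cv2.imread(f"pics/{n}9.png"); I.append(cv2.resize(B[190:340,330:520] if n=="top" else B[100:250,240:430],(400,316)))
cv2.imwrite("pics/end.png",np.hstack(I))
E
```

```text
top sq 369 off [-0.8 -1. ] 21.3 ztop 63.0
top hex 363 off [ 0.8 -1.5] 19.3 ztop 63.9
top ring 161 off [0.9 0.3] 12.0 ztop 78.9
top rnd 313 off [-0.4 -0.7] 17.1 ztop 67.0
side sq 153 off [-4.8 -0.9] 19.5 ztop 63.6
side hex 96 off [-0.3 -1.7] 19.5 ztop 62.8
side ring 7 off [-8.6  1.5] 5.1 ztop 78.2
```

View pics/end.png

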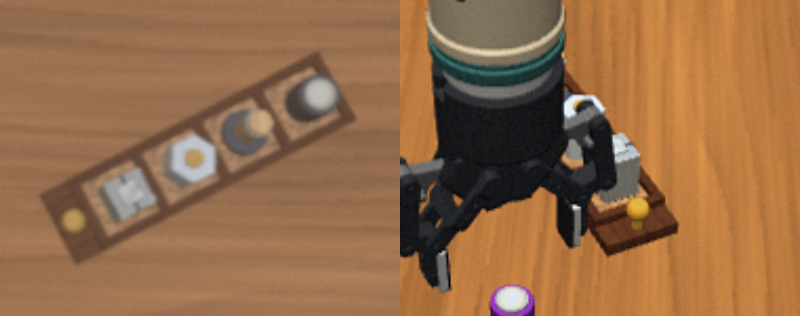

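All four stand upright in the right order from the knob: square (130,190), hex (193,160), ring (247,130), round (315,97). They are within 2 mm of their pocket centres, with tops at the heights expected on the floor. Handing in.

```bash
python3 -c "
from cell import ctrl; print(ctrl.finish_job())"
```

```text
the job is handed in; nothing more can be done
None
```

I moved all four holders to the new rack, in order from the brass knob (square, hex, ring, round), each standing upright on its pocket's floor, and handed the job in after about 33 s of robot time; no verdict came back.

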